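# Roll the round bar into its V-cradle

## Task

The round aluminium bar from the density kit lies loose on the bench, where it could roll off: push it on its side with the fingertips so that it rolls along the bench, then on up the ramp on its side of the V-cradle and down into the V groove. Leave it lying at rest in the groove, along it, with both ends sticking out beyond the cradle. Only push it - do not lift or carry it - and leave the jar, the lid and the vial where they stand.

Things in the scene. Friction and masses are not known exactly. Their poses are not given: they have to be found in the camera images.
- bar_center (a point): centre of the loose round bar: polished aluminium, 40 mm diameter, 150 mm long, about 0.5 kg; x = its long axis (y and z turn as it rolls). It lies on the bench, centre 20 mm up, on either side of the cradle, roughly but not exactly parallel to the groove. Pushed on its side level with its axis it rolls freely on the bench, running ahead of a fast push; on the smooth ramp it may roll or slide
- cradle_seat (a point): where the bar's centre lies once it rests in the groove of the grey plastic V-cradle (fixed), 27 mm up; x = along the groove, y = across, z up. Cradle 100 mm long (x), 150 mm wide (y), both sides alike: a ramp rises from the bench at y = 75 mm to a crest 14.4 mm high at y = 16 mm, then falls at 40 degrees to the V's bottom. Past the crest the bar drops in; a hard push can send it out again
- jar: closed amber glass jar, 54 mm in diameter, 75 mm high, standing loose on the other side of the cradle from the bar; origin at the centre of its underside. To be left alone
- lid: loose blue jar lid lying on the bench, 60 mm in diameter, 12 mm high, beyond the cradle; origin at the centre of its underside. To be left alone
- vial: small clear bottle with a black cap, 36 mm in diameter, 85 mm high, standing loose beyond the cradle; origin at the centre of its underside. To be left alone
Not all that is in view belongs to the job. Of the things shaped like the part that bears bar_center, the aluminium one is meant.

How it is judged:
On the way:
1. the bar has rolled a quarter turn about its axis while low on the bench, rather than being dragged or carried (angle between bar_center's own z axis and vertical above 1.5 rad and angle between bar_center's own x axis and vertical above 1.2 rad and height (world z) of bar_center below 0.04 m).
At the end, for the whole second after the job is handed in: the bar rests in the V groove: centre within 4 mm of the groove's middle line, 3 mm of the seated height and 27 mm of the middle along the groove (ends stick out past the cradle), axis within 0.06 rad of the groove; jar, lid and vial within 20 mm of where they stood (y of bar_center in the frame of cradle_seat between -0.004 and 0.004 m and z of bar_center in the frame of cradle_seat between -0.003 and 0.003 m and x of bar_center in the frame of cradle_seat between -0.027 and 0.027 m and angle between the x axis of bar_center and the x axis of cradle_seat, either way round below 0.06 rad and linear speed of bar below 0.01 m/s and distance of each of jar, lid, vial from where it was at the start of the episode below 0.02 m); the robot touches nothing.
It fails at once if the bar is lifted: its centre rises more than 50 mm above the bench (rolling over the crest takes it to 35 mm) (height (world z) of bar_center above 0.05 m).
It fails at once if the jar, the lid or the vial is moved by more than 20 mm (distance of any of jar, lid, vial from where it was at the start of the episode above 0.02 m).
It also fails if it takes over 42 s, if anything falls off the work surface, if the arm or the gripper's body presses on something with over 40 N, if the wrist force passes 120 N, or if a joint passes its speed limit or range.

## Robot

A 7-joint arm with a two-finger parallel gripper is mounted at the origin on the work surface. World frame = base frame: x ahead of the robot, y to its left, z up, the work surface at z = 0. Lengths are in m, angles in rad, forces in N, time in s.
With the tool pointing down it reaches from about 0.35 to 0.9 m from the base axis. Payload 8.1 kg.
Tool frame: the origin (TCP) lies midway between the tips of the shut fingers; the grasp point (between the pads) lies 19 mm behind it; z points along the fingers, x is the direction in which the jaws open and shut, and the axes are right-handed (so a half turn about z gives the same grasp; the last joint's range is limited). The gripper opens to 92 mm and grips with 3 to 60 N. Pads are 19 mm wide; open, the fingers measure 130 mm over their backs; the gripper's body (75 mm by 190 mm) begins 47 mm behind the grasp point.
Start: joints at [1.083, 0.434, 0.025, 1.573, -0.012, 1.134, -0.075], TCP at [0.235, -0.579, 0.227] pointing down, gripper open.
Joint ranges: [-2.62, 2.62], [-0.44, 2.09], [-1.27, 1.32], [0.08, 2.57], [-1.32, 4.46], [0.12, 2], [-2.74, 2.74]. Speed limits (rad/s): [2.22, 2.22, 3.01, 3.01, 3.14, 3.14, 3.14].

## Interface

Orientations are given as a rotation vector (axis times angle).
In Python, from cell import arm gives the robot as it stands.
- The arm moves only by the tool jog_arm, never from a script. Its argument "commands" is a list of rows, each an object with "translation": the shift along the tool's x, y, z in mm, a list of three; "turn": the turn, a rotation vector about the tool's x, y, z in rad, a list of three. A call has 1 to 12 rows; each row is the pose to reach, as a shift and turn from the pose commanded when the call began, along the tool's axes at that moment; what a row does not reach only later rows make up. A row lasts 1/12 s, in which the tool goes at most 41.7 mm and 7.16 degrees, less where a joint would pass 70% of its speed; a pose out of reach is approached as far as the arm can. A call with a gripper value outside its range is refused whole. "claw" is the closure, from -1 (fully open) to 1 (shut), so that 0 is half open, set as the call begins (left out, the last holds). The fingers move at their own pace and stop on an object; "grip_force" is the grip in N (left out, the last holds). Time passes only in rows, so rows that repeat a pose let the fingers close. It gives the time, the measured TCP pose, the force and the opening at its end, in the units of the state.
- arm.observe(): the state, without advancing time (a new reading comes with each control period).
- arm.get_image(name): name is "side" or "top" or "wrist"; returns the picture (384x512x3 uint8, blue, green, red); there is no depth.
- arm.camera_info(name): a dict with "vertical_fov" (degrees; the focal length in pixels is half the picture's height over the tangent of half this angle, whatever the lens; pixels are square), "cx", "cy" (the principal point, pixels), "eye" and "rotation" of the camera in the world. Camera axes: x right, y up, looking along -z (the intrinsics and any distortion apply to the point x, -y, -z); pixel columns grow to the right and rows downward; lengths in m; the calibration is good to about 2 mm. A picture is of the moment at which its call begins: read the wrist's pose just before it. camera_info takes no time and is no camera call; for the wrist camera it gives the pose at the moment of the call.
- arm.sign_off(): hands the job in, once; it reports no verdict.
Trained networks look in the newest picture that a camera, given by its name, has taken for a name from the list of things; names that differ only in an ending like _2 or _b are one class to them, and where a whole thing is asked for, a point or a joint stands for the part that bears it (a point fixed in the world has none). Each returns a list of dicts, best first, with "confidence" (0 to 1); they miss things now and then, are a little off and sometimes report something else, mostly with a low value. They report only what shows in the picture. A call takes as long as a camera call. They do not tell look-alikes from the thing itself.
- arm.trace(camera, query): "region" (384x512 bool, what is visible of it) and "box" ([left, top, width, height] in pixels, round what is visible of it).
- arm.landmark_of(camera, query): "at" ([column, row] in pixels: a listed point, or the origin of a listed thing).
The state is a dict: "clock": time; "joints": joint angles; "dq": joint speeds; "joint_efforts": joint torques, N m; "position": TCP position; "ee_rot": TCP orientation; "force": force on the tool from outside, world axes, zero at the start; "ft_torque": the same for the moment, N m; "width": opening from 0.0 (shut) to 1.0 (fully open).
Only numpy, scipy, OpenCV 4.12 (cv2) and the standard library are available. Lean on these libraries where they do the work, as an engineer would, in place of code of your own. Each camera call takes 0.05 s, during which the arm holds its last target. There are 200 camera calls.

## Working session

There is one attempt and no reset: what is moved stays moved. The work goes in short steps, Python scripts to look and compute and a tool call to move; the robot and the scene stay as the last step left them, time stands still between calls to the robot, and variables do not carry over. Pictures are saved under pics/ and viewed, about 8 in all and at most 12, crops included, and the job is handed in when it is done.

Besides the shell and the picture viewer there is one more tool, called as a command line: name --argument value ..., lists and objects as JSON in quotes. jog_arm: Moves the arm, as the interface text tells. Its arguments: {"type":"object","properties":{"commands":{"type":"array","items":{"type":"object","properties":{"translation":{"type":"array","items":{"type":"number"}},"turn":{"type":"array","items":{"type":"number"}}}}},"claw":{"type":"number"},"grip_force":{"type":"number"}},"required":["commands"]}

```bash
mkdir -p pics; ls; cat > h.py <<'E'
import numpy as np, cv2
from scipy.spatial.transform import Rotation as R
from cell import arm
def ray(ci,uv):
    f=192/np.tan(np.radians(ci["vertical_fov"])/2)
    K=np.array([[f,0,ci["cx"]],[0,f,ci["cy"]],[0,0,1]])
    d=np.array(ci.get("distortion",np.zeros(5)),float).ravel()
    p=cv2.undistortPoints(np.array([[uv]],float),K,d)[0,0]
    v=np.array(ci["rotation"])@np.array([p[0],-p[1],-1.])
    return np.array(ci["eye"]),v
def onz(ci,uv,z):
    e,v=ray(ci,uv); return e+v*(z-e[2])/v[2]
E
python3 - <<'E'
from h import *
print(arm.observe())
for n in ("side","top"):
    im=arm.get_image(n); cv2.imwrite(f"pics/{n}0.png",im); ci=arm.camera_info(n); print(n,ci)
    for q,z in (("bar_center",.02),("cradle_seat",.027),("jar",0),("lid",0),("vial",0)):
        for r in arm.landmark_of(n,q)[:3]: print(q,np.round(r["at"],1),round(r["confidence"],2),np.round(onz(ci,r["at"],z),4))
E
```

```text
pics
{'clock': 0.0, 'joints': array([ 1.08339218,  0.43521455,  0.02495474,  1.5740982 , -0.0115602 ,
        1.13400931, -0.07509927]), 'dq': array([ 2.43806201e-04,  9.47006590e-04,  2.12613968e-03, -8.29524866e-05,
        1.27770948e-03,  5.02037411e-05, -4.68406577e-04]), 'joint_efforts': array([ 1.68086585e-04, -6.67862177e+01,  9.85210799e-01, -3.14462829e+01,
       -6.02907641e-02,  4.28670540e-02,  1.10056244e-04]), 'position': array([ 0.23436087, -0.57883863,  0.22594959]), 'ee_rot': array([-2.60458448e+00,  1.75530652e+00,  2.20317210e-03]), 'force': array([ 0.44186959,  0.31383771, -0.27556176]), 'ft_torque': array([-0.0288747 , -0.0218858 , -0.02551172]), 'width': 0.9968284707481503}
side {'vertical_fov': 55.38581673979148, 'cx': 258.59515683225516, 'cy': 190.47205222666605, 'eye': array([ 0.06010247, -0.40899394,  0.60919987]), 'rotation': array([ 0.8699209 , -0.39412411, -0.75307415])}Traceback (most recent call last):
  File "<stdin>", line 6, in <module>
  File "h.py", line 12, in onz
    e,v=ray(ci,uv); return e+v*(z-e[2])/v[2]
                                        ~^^^
IndexError: invalid index to scalar variable.
```

```bash
sed -i 's/np.array(ci\["rotation"\])@/R.from_rotvec(ci["rotation"]).as_matrix()@/' h.py
python3 - <<'E'
from h import *
ims=[]
for n in ("side","top"):
    im=arm.get_image(n); ims.append(im); cv2.imwrite(f"pics/{n}0.png",im); ci=arm.camera_info(n); print(n,ci)
    for q,z in (("bar_center",.02),("cradle_seat",.027),("jar",0),("lid",0),("vial",0)):
        for r in arm.landmark_of(n,q)[:3]: print(q,np.round(r["at"],1),round(r["confidence"],2),np.round(onz(ci,r["at"],z),4))
E
```

```text
side {'vertical_fov': 55.38581673979148, 'cx': 258.59515683225516, 'cy': 190.47205222666605, 'eye': array([ 0.06010247, -0.40899394,  0.60919987]), 'rotation': array([ 0.8699209 , -0.39412411, -0.75307415])}
bar_center [140.9 182.4] 0.91 [0.4465 0.3817 0.02  ]
bar_center [182.4 213.9] 0.64 [0.443  0.1926 0.02  ]
cradle_seat [236.2 221.2] 0.91 [0.5107 0.0717 0.027 ]
jar [290.  253.4] 0.61 [ 0.5394 -0.0726  0.    ]
lid [291.3 203. ] 0.6 [0.6845 0.0405 0.    ]
vial [232.6 184.9] 0.85 [0.6328 0.2125 0.    ]
top {'vertical_fov': 50.05145826183714, 'cx': 255.41988373734983, 'cy': 184.34275828844608, 'eye': array([0.43686252, 0.11229749, 0.99498677]), 'rotation': array([ 0.13144515, -0.1419072 , -1.58039421])}
bar_center [141.2 257.1] 0.95 [0.4393 0.3733 0.02  ]
bar_center [216.5 248.7] 0.61 [0.4562 0.1979 0.02  ]
cradle_seat [271.9 232.3] 0.91 [0.4921 0.0677 0.027 ]
cradle_seat [332.1 211.4] 0.66 [ 0.5393 -0.0758  0.027 ]
jar [334.1 210.1] 0.58 [ 0.5453 -0.086   0.    ]
lid [278.5 156.2] 0.77 [0.6817 0.046  0.    ]
lid [271.4 227.8] 0.72 [0.5045 0.0674 0.    ]
vial [213.5 174.4] 0.61 [0.6377 0.2074 0.    ]
```

View pics/top0.png

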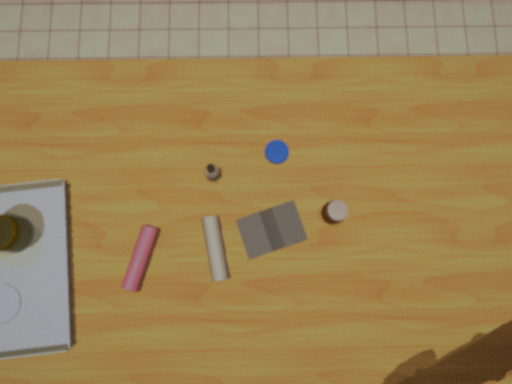

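View pics/side0.png

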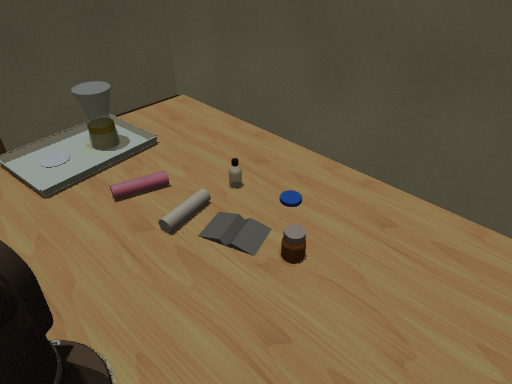

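In the top image there are two bar look-alikes: a pink/copper one at (141,257) and a light grey one at (216,248). The grey one fits polished aluminium and lies next to the cradle, which is at (272,230). I'll confirm that in an enlarged crop and measure both from their traces.

```bash
python3 - <<'E'
from h import *
im=cv2.imread("pics/top0.png"); cv2.imwrite("pics/crop0.png",cv2.resize(im[140:310,110:370],None,fx=3,fy=3,interpolation=cv2.INTER_CUBIC))
for n in ("top","side"):
    ci=arm.camera_info(n); arm.get_image(n)
    for q,z in (("bar_center",.02),("cradle_seat",0)):
        for r in arm.trace(n,q)[:3]:
            m=r["region"].astype(np.uint8); 
            c=max(cv2.findContours(m,0,2)[0],key=cv2.contourArea)
            print(n,q,round(r["confidence"],2),r["box"],m.sum())
            # metric contour on plane z
            P=np.array([onz(ci,p,z)[:2] for p in c[:,0].astype(float)])*1000
            (cx,cy),(w,h),a=cv2.minAreaRect(P.astype(np.float32)); print("  metric rect",cx,cy,w,h,a)
            if n=="side" or q!="bar_center":
                pp=cv2.approxPolyDP(c,4,True)[:,0]; print("  poly",[(tuple(p),tuple(np.round(onz(ci,p.astype(float),z)[:2]*1000))) for p in pp.tolist() for p in [np.array(p)]])
E
```

```text
top bar_center 0.91 [205.2, 215.0, 25.4, 67.1] 1090
  metric rect 458.7823791503906 201.91604614257812 152.24951171875 39.82726287841797 10.466628074645996
top bar_center 0.76 [123.1, 226.4, 35.4, 63.8] 1125
  metric rect 437.7922058105469 376.4030456542969 40.69377899169922 151.46803283691406 73.2269515991211
top cradle_seat 0.78 [236.3, 202.3, 72.2, 60.2] 2658
  metric rect 500.93109130859375 68.45977020263672 103.30204772949219 152.2832794189453 18.541873931884766
  poly [((np.int64(293), np.int64(201)), (np.float64(569.0), np.float64(13.0))), ((np.int64(236), np.int64(220)), (np.float64(525.0), np.float64(153.0))), ((np.int64(248), np.int64(259)), (np.float64(431.0), np.float64(125.0))), ((np.int64(307), np.int64(239)), (np.float64(476.0), np.float64(-18.0)))]
side bar_center 0.9 [108.1, 169.7, 62.8, 33.2] 867
  metric rect 442.5167236328125 376.7768859863281 73.48542785644531 159.10946655273438 73.75950622558594
  poly [((np.int64(167), np.int64(174)), (np.float64(521.0), np.float64(364.0))), ((np.int64(159), np.int64(171)), (np.float64(514.0), np.float64(394.0))), ((np.int64(11
[... 655 characters left out ...]
loat64(188.0))), ((np.int64(168), np.int64(232)), (np.float64(380.0), np.float64(165.0))), ((np.int64(209), np.int64(199)), (np.float64(528.0), np.float64(191.0)))]
side cradle_seat 0.55 [198.2, 211.2, 74.1, 45.1] 1876
  metric rect 507.5319519042969 72.04481506347656 112.19124603271484 151.4403076171875 19.423002243041992
  poly [((np.int64(198), np.int64(234)), (np.float64(436.0), np.float64(127.0))), ((np.int64(254), np.int64(254)), (np.float64(482.0), np.float64(-15.0))), ((np.int64(269), np.int64(229)), (np.float64(567.0), np.float64(16.0))), ((np.int64(253), np.int64(219)), (np.float64(567.0), np.float64(69.0))), ((np.int64(218), np.int64(212)), (np.float64(524.0), np.float64(153.0)))]
```

View pics/crop0.png

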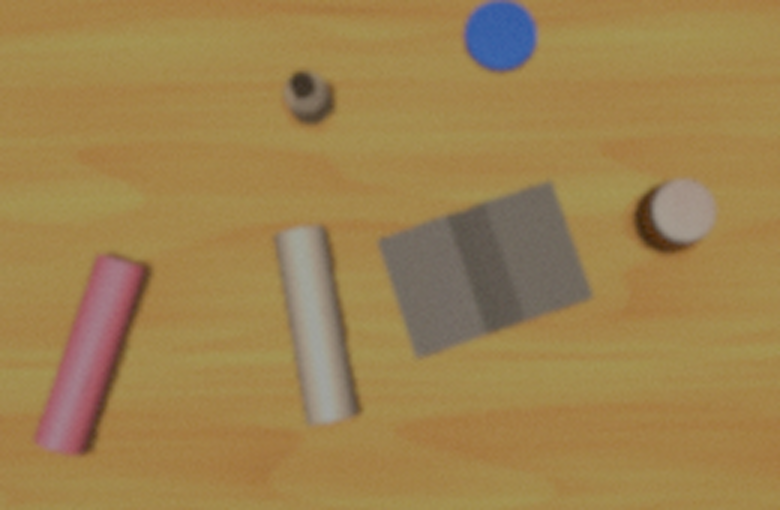

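The crop shows the polished grey bar at crop pixel (317,325), pink bar at (92,355), and the cradle centred at (485,268). The jar is at (682,212), beyond the cradle, so grey is the one meant. The measured rectangles (152×40 mm and 103×152 mm) agree with the given sizes. Next is the gripper pose behind the bar.

```bash
cat >> h.py <<'E'
C=np.array([501,68.5]); YG=np.radians(18.7)
U=np.array([np.cos(YG),np.sin(YG)]); N=np.array([-U[1],U[0]])
def to(pos_mm,yaw_deg):
    "tool-frame translation (mm) and turn for TCP target, tool down, tool x at yaw"
    s=arm.observe(); T=R.from_rotvec(s["ee_rot"])
    y=np.radians(yaw_deg); G=R.from_matrix(np.array([[np.cos(y),np.sin(y),0],[np.sin(y),-np.cos(y),0],[0,0,-1]]))
    return np.round(T.inv().apply(np.array(pos_mm)-1000*s["position"]),1), np.round((T.inv()*G).as_rotvec(),4)
def where():
    s=arm.observe(); p=1000*s["position"]; X=R.from_rotvec(s["ee_rot"]).as_matrix()
    d=p[:2]-C; print("t",s["clock"],"tcp",np.round(p,1),"yaw",np.round(np.degrees(np.arctan2(X[1,0],X[0,0])),2),"zdir",np.round(X[:,2],3),"along",round(d@U,1),"across",round(d@N,1),"F",np.round(s["force"],1),"q",np.round(s["joints"],2))
E
python3 - <<'E'
from h import *
where(); print(to([448,258,226],10.5))
E
```

```text
t 1.0 tcp [ 234.6 -579.3  226.7] yaw -67.96 zdir [ 0. -0. -1.] along -460.0 across -528.2 F [-0.6  0.4 -0.6] q [ 1.08  0.43  0.02  1.57 -0.01  1.13 -0.08]
(array([-696. , -512.1,    0.7]), array([ 0.    , -0.    , -1.3693]))
```

jog_arm --commands '[{"translation": [-696,-512,0],"turn": [0,0,-1.369]},{"translation": [-696,-512,0],"turn": [0,0,-1.369]},{"translation": [-696,-512,0],"turn": [0,0,-1.369]},{"translation": [-696,-512,0],"turn": [0,0,-1.369]},{"translation": [-696,-512,0],"turn": [0,0,-1.369]},{"translation": [-696,-512,0],"turn": [0,0,-1.369]},{"translation": [-696,-512,0],"turn": [0,0,-1.369]},{"translation": [-696,-512,0],"turn": [0,0,-1.369]},{"translation": [-696,-512,0],"turn": [0,0,-1.369]},{"translation": [-696,-512,0],"turn": [0,0,-1.369]},{"translation": [-696,-512,0],"turn": [0,0,-1.369]},{"translation": [-696,-512,0],"turn": [0,0,-1.369]}]' --claw -1

```text
clock: 2.0
position: [0.3581, -0.093, 0.2271]
ee_rot: [3.126, 0.299, 0.001]
force: [1.1, -0.6, -0.4]
width: 0.999
```

```bash
python3 - <<'E'
from h import *
where(); print(to([448,258,226],10.5))
E
```

```text
t 2.0 tcp [358.1 -93.  227.1] yaw 10.93 zdir [ 0.001 -0.001 -1.   ] along -187.1 across -107.2 F [ 1.1 -0.6 -0.4] q [ 0.64  0.05 -0.54  2.1   0.03  1.    0.27]
(array([ 154.8, -327.6,    0.9]), array([ 0.0011, -0.0008,  0.0075]))
```

jog_arm --commands '[{"translation": [155,-328,0],"turn": [0,0,0]},{"translation": [155,-328,0],"turn": [0,0,0]},{"translation": [155,-328,0],"turn": [0,0,0]},{"translation": [155,-328,0],"turn": [0,0,0]},{"translation": [155,-328,0],"turn": [0,0,0]},{"translation": [155,-328,0],"turn": [0,0,0]},{"translation": [155,-328,0],"turn": [0,0,0]},{"translation": [155,-328,0],"turn": [0,0,0]},{"translation": [155,-328,0],"turn": [0,0,0]},{"translation": [155,-328,0],"turn": [0,0,0]},{"translation": [155,-328,0],"turn": [0,0,0]},{"translation": [155,-328,0],"turn": [0,0,0]}]'

```text
clock: 3.0
position: [0.4506, 0.2553, 0.2264]
ee_rot: [3.128, 0.287, -0.001]
force: [-0.4, -0.2, -0.4]
width: 1.001
```

```bash
python3 - <<'E'
from h import *
where(); print(to([448,258,16],10.5))
E
```

```text
t 3.0 tcp [450.6 255.3 226.4] yaw 10.49 zdir [-0.001 -0.001 -1.   ] along 12.2 across 193.1 F [-0.4 -0.2 -0.4] q [-0.04  0.36 -0.76  1.79  0.28  1.1  -0.7 ]
(array([ -1.9,  -3.3, 210.4]), array([ 0.0008,  0.0008, -0.0002]))
```

jog_arm --commands '[{"translation": [-2,-3,40],"turn": [0,0,0]},{"translation": [-2,-3,80],"turn": [0,0,0]},{"translation": [-2,-3,120],"turn": [0,0,0]},{"translation": [-2,-3,160],"turn": [0,0,0]},{"translation": [-2,-3,190],"turn": [0,0,0]},{"translation": [-2,-3,206],"turn": [0,0,0]},{"translation": [-2,-3,211],"turn": [0,0,0]},{"translation": [-2,-3,211],"turn": [0,0,0]},{"translation": [-2,-3,211],"turn": [0,0,0]}]'

```text
clock: 3.75
position: [0.449, 0.258, 0.0167]
ee_rot: [-3.129, -0.285, -0.002]
force: [1.0, 0.2, -0.2]
width: 1.002
```

```bash
python3 - <<'E'
from h import *
where()
im=arm.get_image("top"); w=arm.get_image("wrist"); cv2.imwrite("pics/t1.png",np.hstack([cv2.resize(im[190:310,170:330],(512,384),interpolation=cv2.INTER_CUBIC)[:, :400],cv2.resize(w,(400,384))]))
ci=arm.camera_info("top")
for r in arm.trace("top","bar_center")[:2]:
    c=max(cv2.findContours(r["region"].astype(np.uint8),0,2)[0],key=cv2.contourArea)
    print(cv2.minAreaRect(np.array([1000*onz(ci,p,.02)[:2] for p in c[:,0].astype(float)],np.float32)))
E
```

```text
t 3.75 tcp [449.  258.   16.7] yaw 10.41 zdir [ 0.001  0.    -1.   ] along 11.5 across 196.2 F [ 1.   0.2 -0.2] q [-0.2   0.62 -0.59  2.    0.54  0.68 -0.95]
((498.1271667480469, 208.4760284423828), (77.3219223022461, 42.89017868041992), 7.567698955535889)
((369.9610900878906, 406.1287536621094), (25.283098220825195, 7.326326370239258), 57.04461669921875)
```

View pics/t1.png

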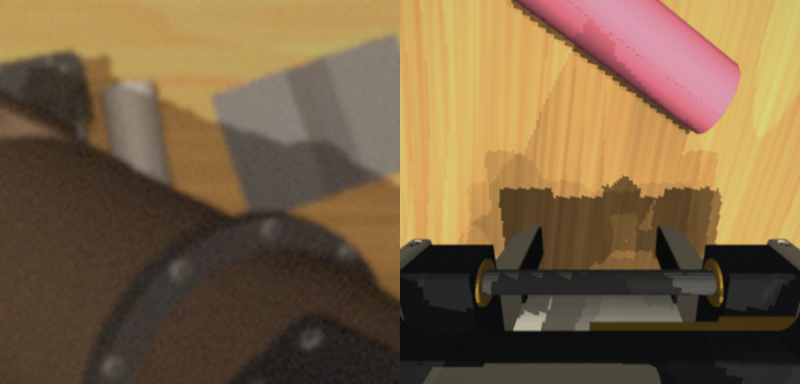

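jog_arm --commands '[{"translation": [-2,5,1],"turn": [0,0,0]},{"translation": [-4,10,1],"turn": [0,0,0]},{"translation": [-6,14,1],"turn": [0,0,0]},{"translation": [-8,17,1],"turn": [0,0,0]},{"translation": [-8,20,1],"turn": [0,0,0]},{"translation": [-8,22.5,1],"turn": [0,0,0]},{"translation": [-8,25,1],"turn": [0,0,0]},{"translation": [-8,27.5,1],"turn": [0,0,0]},{"translation": [-8,30,1],"turn": [0,0,0]},{"translation": [-8,32.5,1],"turn": [0,0,0]},{"translation": [-8,35,1],"turn": [0,0,0]}]'

```text
clock: 4.82
position: [0.4469, 0.2224, 0.0147]
ee_rot: [3.128, 0.287, -0.0]
force: [-0.1, 0.2, -0.2]
width: 1.004
```

```bash
python3 - <<'E'
from h import *
where()
im=arm.get_image("side"); cv2.imwrite("pics/s1.png",cv2.resize(im[150:290,100:330],None,fx=3,fy=3,interpolation=cv2.INTER_CUBIC))
where()
E
```

```text
t 4.8167 tcp [446.9 222.4  14.7] yaw 10.48 zdir [-0. -0. -1.] along -1.9 across 163.2 F [-0.1  0.2 -0.2] q [-0.13  0.6  -0.59  2.05  0.55  0.65 -0.91]
t 4.8667 tcp [446.9 221.8  14.6] yaw 10.46 zdir [-0.    -0.001 -1.   ] along -2.1 across 162.5 F [ 1.  -0.6 -0.7] q [-0.13  0.6  -0.59  2.05  0.55  0.65 -0.91]
```

View pics/s1.png

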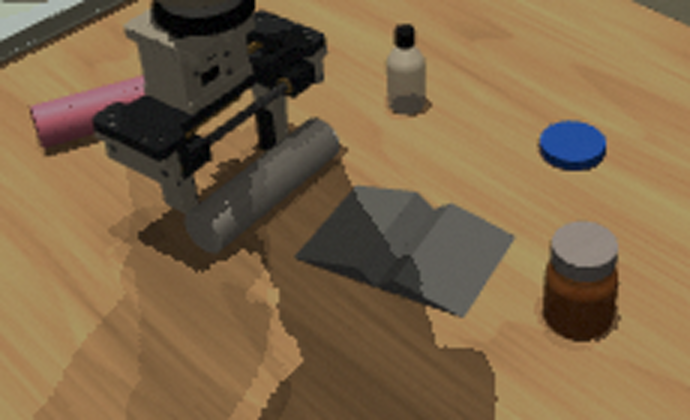

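jog_arm --commands '[{"translation": [0,3,0],"turn": [0,0,-0.012]},{"translation": [0.4,6,0],"turn": [0,0,-0.024]},{"translation": [0.6,9,0],"turn": [0,0,-0.036]},{"translation": [0.8,12,0],"turn": [0,0,-0.048]},{"translation": [1,15,0],"turn": [0,0,-0.06]},{"translation": [1.2,18,0],"turn": [0,0,-0.072]},{"translation": [1.4,21,0],"turn": [0,0,-0.084]},{"translation": [1.6,24,0],"turn": [0,0,-0.096]},{"translation": [1.8,27,0],"turn": [0,0,-0.108]},{"translation": [2,30,0],"turn": [0,0,-0.12]},{"translation": [2.2,33,0],"turn": [0,0,-0.132]},{"translation": [2.5,36,0],"turn": [0,0,-0.145]}]'

```text
clock: 5.87
position: [0.4559, 0.1874, 0.0147]
ee_rot: [3.099, 0.515, 0.0]
force: [-0.4, -0.4, 0.1]
width: 1.002
```

```bash
cat >> h.py <<'E'
def bar(n,z):
    arm.get_image(n); ci=arm.camera_info(n)
    for r in arm.trace(n,"bar_center")[:3]:
        c=max(cv2.findContours(r["region"].astype(np.uint8),0,2)[0],key=cv2.contourArea)
        m=cv2.minAreaRect(np.array([1000*onz(ci,p,z)[:2] for p in c[:,0].astype(float)],np.float32))
        d=np.array(m[0])-C; print(n,round(r["confidence"],2),r["box"],"along",round(d@U,1),"across",round(d@N,1),"size",np.round(m[1],1),"ang",round(m[2],1))
E
python3 - <<'E'
from h import *
where(); bar("side",.02); where()
cv2.imwrite("pics/s2.png",cv2.resize(arm.get_image("side")[150:290,100:330],None,fx=3,fy=3,interpolation=cv2.INTER_CUBIC))
E
```

```text
t 5.8667 tcp [455.9 187.4  14.7] yaw 18.85 zdir [ 0. -0. -1.] along -4.6 across 127.1 F [-0.4 -0.4  0.1] q [-0.03  0.61 -0.63  2.06  0.59  0.65 -0.73]
side 0.91 [177.0, 196.7, 47.0, 44.6] along 2.1 across 87.5 size [184.2  55.5] ang 10.9
side 0.55 [109.2, 173.8, 55.4, 26.5] along 36.6 across 315.4 size [ 67.  139.1] ang 75.5
t 5.9667 tcp [455.9 186.9  14.6] yaw 18.79 zdir [-0. -0. -1.] along -4.7 across 126.6 F [-0.  -0.7  0.3] q [-0.03  0.61 -0.63  2.06  0.59  0.65 -0.73]
```

View pics/s2.png

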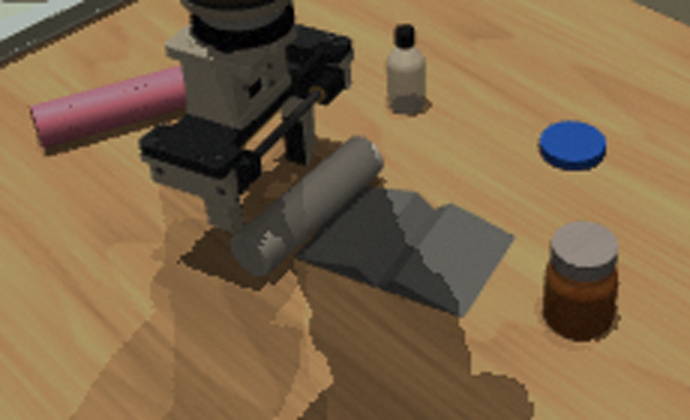

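jog_arm --commands '[{"translation": [0,2,0],"turn": [0,0,0]},{"translation": [0,4,0],"turn": [0,0,0]},{"translation": [0,6.5,0],"turn": [0,0,0]},{"translation": [0,9,0],"turn": [0,0,0]},{"translation": [0,11.5,0],"turn": [0,0,0]},{"translation": [0,14,0],"turn": [0,0,0]},{"translation": [0,16.5,0],"turn": [0,0,0]},{"translation": [0,19,0],"turn": [0,0,0]},{"translation": [0,21.5,-0.5],"turn": [0,0,0]},{"translation": [0,24,-1],"turn": [0,0,0]},{"translation": [0,26.5,-1.5],"turn": [0,0,0]},{"translation": [0,29,-2],"turn": [0,0,0]}]'

```text
clock: 7.02
position: [0.4653, 0.1603, 0.0169]
ee_rot: [-3.099, -0.513, -0.001]
force: [-1.0, 2.7, 0.7]
width: 1.0
```

```bash
python3 - <<'E'
from h import *
where(); bar("side",.02); where()
cv2.imwrite("pics/s3.png",cv2.resize(arm.get_image("side")[150:290,100:330],None,fx=3,fy=3,interpolation=cv2.INTER_CUBIC))
E
```

```text
t 7.0167 tcp [465.3 160.3  16.9] yaw 18.8 zdir [ 0.  0. -1.] along -4.4 across 98.4 F [-1.   2.7  0.7] q [ 0.03  0.6  -0.64  2.06  0.58  0.66 -0.67]
side 0.79 [184.3, 196.1, 45.3, 49.6] along 0.7 across 69.3 size [186.8  47.4] ang 18.8
side 0.6 [109.8, 171.4, 60.7, 27.7] along 43.1 across 311.6 size [ 71.  155.7] ang 73.9
t 7.1167 tcp [465.4 159.7  16.8] yaw 18.75 zdir [ 0. -0. -1.] along -4.5 across 97.8 F [ 1.7  1.2 -0.5] q [ 0.03  0.6  -0.63  2.06  0.58  0.66 -0.67]
```

View pics/s3.png

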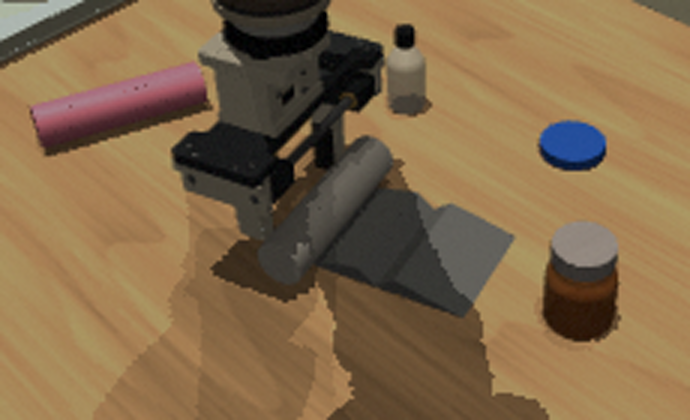

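jog_arm --commands '[{"translation": [0,2.5,-0.3],"turn": [0,0,0]},{"translation": [0,5,-0.6],"turn": [0,0,0]},{"translation": [0,7.5,-0.9],"turn": [0,0,0]},{"translation": [0,10,-1.2],"turn": [0,0,0]},{"translation": [0,12.5,-1.5],"turn": [0,0,0]},{"translation": [0,15,-1.8],"turn": [0,0,0]},{"translation": [0,17.5,-2.1],"turn": [0,0,0]},{"translation": [0,20,-2.4],"turn": [0,0,0]},{"translation": [0,22.5,-2.7],"turn": [0,0,0]},{"translation": [0,25,-3],"turn": [0,0,0]},{"translation": [0,27.5,-3.3],"turn": [0,0,0]},{"translation": [0,30,-3.6],"turn": [0,0,0]}]'

```text
clock: 8.17
position: [0.4749, 0.1316, 0.0203]
ee_rot: [3.099, 0.513, -0.0]
force: [-1.2, 2.2, 0.9]
width: 1.001
```

```bash
python3 - <<'E'
from h import *
where(); bar("side",.03); where()
cv2.imwrite("pics/s4.png",cv2.resize(arm.get_image("side")[150:290,100:330],None,fx=3,fy=3,interpolation=cv2.INTER_CUBIC))
E
```

```text
t 8.1667 tcp [474.9 131.6  20.3] yaw 18.79 zdir [-0. -0. -1.] along -4.5 across 68.1 F [-1.2  2.2  0.9] q [ 0.1   0.6  -0.64  2.06  0.58  0.67 -0.6 ]
side 0.87 [106.4, 171.2, 67.3, 30.8] along 33.2 across 301.0 size [ 71.6 155.4] ang 71.6
side 0.8 [196.0, 197.7, 40.7, 49.5] along -2.8 across 37.8 size [180.5  48.1] ang 18.4
t 8.2667 tcp [475.  131.   20.3] yaw 18.74 zdir [-0.    -0.001 -1.   ] along -4.6 across 67.6 F [ 0.5  0.4 -1.1] q [ 0.1   0.6  -0.64  2.06  0.58  0.67 -0.6 ]
```

View pics/s4.png

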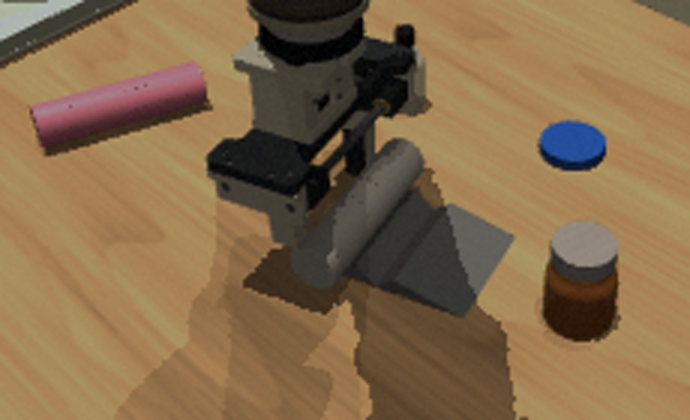

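jog_arm --commands '[{"translation": [0,2,-0.2],"turn": [0,0,0]},{"translation": [0,4,-0.4],"turn": [0,0,0]},{"translation": [0,6,-0.6],"turn": [0,0,0]},{"translation": [0,8,-0.8],"turn": [0,0,0]},{"translation": [0,10,-1],"turn": [0,0,0]},{"translation": [0,12,-1.2],"turn": [0,0,0]},{"translation": [0,14,-1.4],"turn": [0,0,0]},{"translation": [0,16,-1.6],"turn": [0,0,0]},{"translation": [0,18,-1.8],"turn": [0,0,0]},{"translation": [0,20,-2],"turn": [0,0,0]},{"translation": [0,21.5,-2],"turn": [0,0,0]},{"translation": [0,23,-2],"turn": [0,0,0]}]'

```text
clock: 9.32
position: [0.4822, 0.1093, 0.0222]
ee_rot: [3.099, 0.512, -0.001]
force: [0.3, 0.3, -0.4]
width: 1.0
```

```bash
python3 - <<'E'
from h import *
where(); bar("side",.03); where()
E
```

```text
t 9.3167 tcp [482.2 109.3  22.2] yaw 18.75 zdir [-0.    -0.001 -1.   ] along -4.7 across 44.6 F [ 0.3  0.3 -0.4] q [ 0.15  0.6  -0.65  2.05  0.58  0.67 -0.55]
side 0.83 [205.8, 197.8, 40.7, 51.3] along 3.3 across 14.6 size [188.6  48.6] ang 19.4
side 0.61 [110.7, 170.5, 61.8, 28.1] along 32.9 across 301.6 size [ 69.2 154.1] ang 72.5
t 9.4167 tcp [482.3 109.3  22.2] yaw 18.74 zdir [-0.    -0.001 -1.   ] along -4.7 across 44.7 F [-0.4  0.4 -0.1] q [ 0.15  0.6  -0.65  2.05  0.58  0.67 -0.55]
```

```bash
python3 - <<'E'
from h import *
bar("side",.03)
cv2.imwrite("pics/s5.png",cv2.resize(arm.get_image("side")[170:270,170:310],None,fx=5,fy=5,interpolation=cv2.INTER_CUBIC))
E
```

```text
side 0.91 [210.0, 201.6, 43.5, 48.4] along -2.9 across -1.3 size [185.8  49.1] ang 17.7
side 0.7 [279.9, 222.5, 23.2, 39.2] along -0.2 across -147.8 size [121.2  48.9] ang 37.2
```

View pics/s5.png

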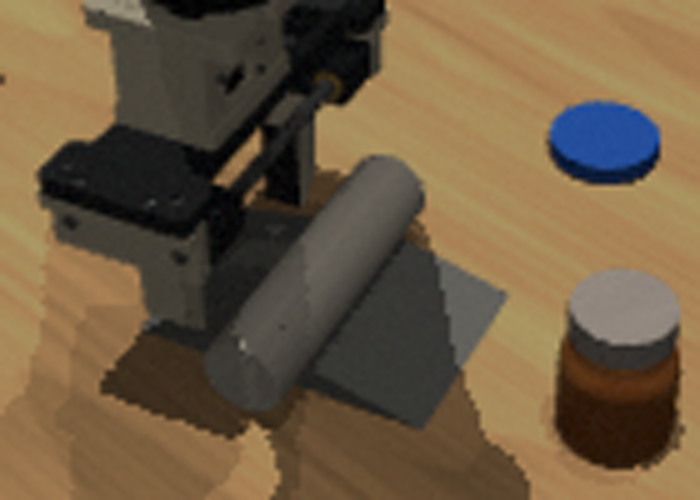

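The bar has dropped into the groove: in the crop it runs from (240,375) to (395,185), clear of the fingers. I'll back away, raise the gripper and swing clear of the top view.

jog_arm --commands '[{"translation": [0,-10,-4],"turn": [0,0,0]},{"translation": [0,-25,-8],"turn": [0,0,0]},{"translation": [0,-45,-12],"turn": [0,0,0]},{"translation": [0,-55,-40],"turn": [0,0,0]},{"translation": [0,-60,-80],"turn": [0,0,0]},{"translation": [0,-60,-120],"turn": [0,0,0]},{"translation": [0,-90,-145],"turn": [0,0,0]},{"translation": [0,-125,-160],"turn": [0,0,0]},{"translation": [0,-160,-170],"turn": [0,0,0]},{"translation": [0,-190,-175],"turn": [0,0,0]},{"translation": [0,-200,-175],"turn": [0,0,0]},{"translation": [0,-200,-175],"turn": [0,0,0]}]'

```text
clock: 10.57
position: [0.4156, 0.3034, 0.1982]
ee_rot: [-3.096, -0.522, -0.001]
force: [-0.3, -0.2, 0.3]
width: 0.996
```

```bash
python3 - <<'E'
from h import *
where(); bar("side",.027); bar("top",.027); bar("top",.027)
for n in ("top","side"):
    arm.get_image(n); ci=arm.camera_info(n)
    for q in ("jar","lid","vial"):
        for r in arm.landmark_of(n,q)[:1]: print(n,q,np.round(r["at"],1),np.round(onz(ci,r["at"],0),4))
t=arm.get_image("top")[190:280,190:350]; s=arm.get_image("side")[160:270,170:310]
cv2.imwrite("pics/f.png",np.hstack([cv2.resize(t,(400,225),interpolation=2),cv2.resize(s,(400,225),interpolation=2)]))
E
```

```text
t 10.5667 tcp [415.6 303.4 198.2] yaw 19.13 zdir [ 0.001  0.002 -1.   ] along -5.6 across 249.8 F [-0.3 -0.2  0.3] q [-0.1   0.41 -0.83  1.83  0.34  1.05 -0.73]
side 0.91 [108.2, 173.8, 66.2, 26.1] along 36.2 across 303.7 size [ 72.7 156.1] ang 71.9
top 0.7 [256.9, 200.1, 31.8, 64.5] along -4.1 across -1.5 size [151.8  41.8] ang 18.2
top 0.71 [258.2, 197.9, 33.5, 64.1] along -3.8 across -0.7 size [154.   41.5] ang 17.5
top jar [333.6 212.3] [ 0.5399 -0.0846  0.    ]
top lid [276.6 154.3] [0.6866 0.0506 0.    ]
top vial [212.9 173.6] [0.6397 0.2089 0.    ]
side jar [290.  255.3] [ 0.5349 -0.0762  0.    ]
side lid [288.1 204.5] [0.6736 0.0426 0.    ]
side vial [236.4 184.2] [0.6427 0.2072 0.    ]
```

View pics/f.png

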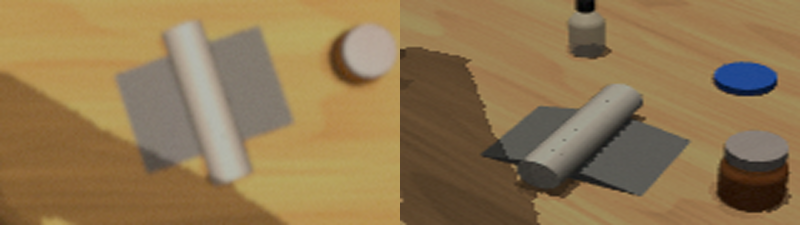

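The bar lies along the groove with both ends past the cradle. From the top it measures along −4 mm, across about −1 mm, and 17.5–18.2° against the groove's 18.7°. It shows no movement between pictures, and the gripper is clear.

```bash
python3 -c "
from h import *
print(arm.sign_off()); where()"
```

```text
the job is handed in; nothing more can be done
None
the job is handed in; nothing more can be done
```

The aluminium bar is lying at rest in the V groove with both ends past the cradle, and I handed the job in at about 11 s. I placed the open fingers behind it, rolled it along the bench and turned it about 8° to line up with the groove. I then pushed it slowly up the ramp, over the crest and down into the V, and backed the gripper away.

Last checks:
- **Bar position:** the top camera puts it about 4 mm off the middle along the groove and about 1 mm across. Its axis is within 0.5–1.2° of the groove, inside the 3.4° allowed. It looked at rest, with two successive measurements agreeing to within 1 mm and 1°.
- **Jar, lid and vial:** each camera's fix moved by no more than about 12 mm from its first one. The side camera's fixes for the lid (11 mm) and vial (11 mm) moved most. The top camera showed 2–7 mm for all three. I put this down to detector noise, since the arm never went near them.
- **Gripper:** it was about 25 cm from the groove and 20 cm up, touching nothing.

Not confirmed:
- **Quarter turn:** I did not measure the bar's roll angle. It covered about 70 mm before it was well onto the ramp, more than twice what a quarter turn needs.
- **Seated height:** I judged this only from how the bar looks in the pictures.
- **Side camera:** in the final check its tracker found only the pink bar, so it gave no second measurement of the aluminium one.

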